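# Shut the purge-gas stopcock under the sliding cover

## Task

The purge gas has to be turned off at the white valve box: with the fingers closed together, push the ridge of the box's steel cover away from you until the cover is all the way back at its stop, then push the uncovered orange handle with the white band clockwise until it is fully shut. Leave the blue handle open and the small things round the box where they stand; only push, with nothing taken between the fingers, and move clear of everything when done.

Things in the scene. Friction and masses are not known exactly. Their poses are not given: they have to be found in the camera images.
- valve_box: White valve box fixed to the worktop, 250 (x) x 240 (y) x 52 mm high; the cover's aluminium side guides rise to 63 mm. Origin: centre of its underside, on the worktop. x points from its front (robot side) to its back, y to its left, z up. It stands turned by up to 0.3 rad either way. Front half: a well under the cover; rear half: a closed deck at 52 mm.
- well_floor (a point): Centre of the well's floor, 10 mm above the worktop, at box x = -63 mm, y = 0. The well is open above once uncovered, 100 mm (x) by 220 mm (y). It holds two stopcocks side by side, pivots 25 mm behind this point and 50 mm to its left and right; which handle is on which side varies.
- cover (a joint): Position of the opaque steel cover plate along the box's +x, m: 0 = well covered (starts at 0 to 0.012), 0.105 = all the way back at its stop, well open. It slides in side guides and cannot be lifted out; it needs about 3 N and stays where it is left.
- cover_ridge (a point): Centre of the black ridge that stands up across the middle of the cover, the place to push: 10 mm thick (x), 150 mm long (y), its top 10 mm above this point (78 mm above the worktop), the plate's top face 10 mm below this point (58 mm above the worktop). Axes as the box's. With the cover at 0 it lies at box x = -63 mm.
- orange_handle (a joint): Angle of the orange handle (marked with a white band; the one to shut), rad: 0 = open, pointing along the box's -x, to the front; it turns clockwise seen from above and at 1.571 it is fully shut against its stop and points along the box's +y, to the left. Starts at 0 to 0.3. Friction 0.07 N m (about 2 N at 36 mm); it stays where it is left.
- orange_pivot (a point): On the pivot axis of the orange handle, at mid-height of its lever (38 mm above the worktop); does not turn. Axes as the box's. The lever is a straight bar 12 mm thick, from the hub (22 mm across) to 52 mm from the axis, 28 to 48 mm above the worktop; the brass valve body under it reaches to 24 mm (stem 29 mm).
- orange_lever (a point): Middle of the orange lever, 26 mm from the pivot axis and 38 mm above the worktop; turns with it. Its -x axis points to the lever's free end.
- blue_handle (a joint): Angle of the other, plain blue handle, of the same make and size, rad: 0 = open, pointing to the front; starts at 0 to 0.06 and is to stay so.
- blue_pivot (a point): On the pivot axis of the blue handle, 38 mm above the worktop; axes as the box's.
- vial_0: Loose bystander: small glass sample vial with a black cap, 23 mm across, 56 mm tall, upright. Origin: centre of its underside.
- filter_ring_1: Loose bystander: round optical filter in a grey knurled ring, 36 mm across, 12 mm high. Origin: centre of its underside.
- petri_a: Loose bystander: clear petri dish, 60 mm across, 14 mm high. Origin: centre of its underside.
- weight_0: Loose bystander: brass check weight, 24 mm across, 22 mm high. Origin: centre of its underside.

How it is judged (in metres and radians):
On the way, in this order (a step that is already met when the one before it is completed fails the run):
1. the cover has been slid back to its stop (value of joint cover above 0.098 m), for 0.2 s.
2. the orange handle has been pushed fully shut (value of joint orange_handle above 1.47 rad), for 0.2 s.
At the end, for the whole second after the job is handed in: The cover stands within 10 mm of its rear stop, the orange handle is within 0.1 rad of fully shut, the blue handle is still open (under 0.2 rad), and all are at rest (value of joint cover above 0.095 m and value of joint orange_handle above 1.47 rad and value of joint blue_handle below 0.2 rad and velocity of joint orange_handle between -0.05 and 0.05 rad/s and velocity of joint cover between -0.01 and 0.01 m/s); the robot touches nothing.
It fails at once if the orange handle is turned by more than 0.15 rad past its widest start (0.45 rad) while the cover is less than 80 mm back (value of joint cover below 0.08 m and value of joint orange_handle above 0.45 rad).
It fails at once if the blue handle is turned (past 0.2 rad) (value of joint blue_handle above 0.2 rad).
It fails at once if the orange handle's lever is taken between the fingers (the grasp point comes within 8 mm of the lever's mid-plane, down at the lever) (x of the grasp point in the frame of orange_lever between -0.028 and 0.028 m and y of the grasp point in the frame of orange_lever between -0.008 and 0.008 m and z of the grasp point in the frame of orange_lever below 0.018 m).
It fails at once if the cover's ridge is taken between the fingers (the grasp point comes within 7 mm of the ridge's mid-plane, down at the ridge) (x of the grasp point in the frame of cover_ridge between -0.007 and 0.007 m and y of the grasp point in the frame of cover_ridge between -0.075 and 0.075 m and z of the grasp point in the frame of cover_ridge below 0.018 m).
It fails at once if a small thing beside the box is lifted, carried or pushed more than 25 mm (distance of any of vial_0, filter_ring_1, petri_a, weight_0 from where it was at the start of the episode above 0.025 m).
It also fails if it takes over 48 s, if anything falls off the work surface, if the arm or the gripper's body presses on something with over 40 N, if the wrist force passes 120 N, or if a joint passes its speed limit or range.

## Robot

A 6-joint arm with a two-finger parallel gripper is mounted at the origin on a cart in front of the work surface, level with it; the furniture and walls round the work are solid. World frame = base frame: x ahead of the robot, y to its left, z up, the work surface at z = 0. Lengths are in mm, angles in rad, forces in N, time in s.
With the tool pointing down it reaches from about 275 to 750 mm from the base axis. Payload 10.2 kg.
Tool frame: the origin (TCP) lies midway between the tips of the shut fingers; the grasp point (between the pads) lies grasp_offset behind it (grasp_offset is the distance from the TCP to the grasp point, in mm); x points along the fingers, z is the direction in which the jaws open and shut, and the axes are right-handed (so a half turn about x gives the same grasp; the last joint's range is limited). The gripper opens to 85 mm and grips with 20 to 120 N. Pads are 22 mm wide; open, the fingers measure 114 mm over their backs; the gripper's body (76 mm by 85 mm) begins 54 mm behind the grasp point. The pads swing forward as they close: fully open they stand 13 mm farther back than shut.
Start: joints at [0.884, 0.313, 1.498, -0, 1.331, -0.223], TCP at [234.872, 469.539, 231.294] pointing down, gripper open.
Joint ranges: [-2.94, 2.94], [-0.97, 2.17], [0.19, 2.56], [-1.23, 4.37], [0.02, 3.11], [-2.88, 2.88]. Speed limits (rad/s): [2.39, 2.39, 3.01, 3.14, 3.14, 3.14].

## Interface

Orientations are given as a unit quaternion [w, x, y, z].
In Python, from rig import sense, capture, calibration, finish_job, grasp_offset gives the robot as it stands.
- The arm moves only by the shell command python3 -m jog 'ROWS' [FORCE]. ROWS is JSON, a list of rows, each an object with "linear": the shift along the tool's x, y, z scaled (see below), a list of three; "rotation": the turn, a rotation vector about the tool's x, y, z scaled (see below), a list of three; "grip": the finger opening in mm, from 0 to 85.4. A call has 1 to 20 rows; each row is the pose to reach, as a shift and turn from the pose measured when the call began, along the tool's axes at that moment; what a row does not reach only later rows make up. The controller multiplies each number of a shift by 0.3 m and each number of a turn by 0.5 rad. A row lasts 1/12 s, in which the tool goes at most 41.7 mm and 7.16 degrees, less where a joint would pass 70% of its speed; a pose out of reach is approached as far as the arm can. A call with a number of a shift or a turn outside -1 to 1 is refused whole. A call with a gripper value outside its range is refused whole. The fingers move at their own pace and stop on an object; FORCE is the grip in N (left out, the last holds). Time passes only in rows, so rows that repeat a pose let the fingers close. It gives the time, the measured TCP pose, the force and the opening at its end, in the units of the state.
- sense(): the state, without advancing time (a new reading comes with each control period).
- capture(name): name is "scene" or "top" or "wrist"; returns (picture, depth): 400x640x3 uint8, red, green, blue; 400x640 float32, mm along the optical axis (not along the pixel's ray), 0 where there is no reading.
- calibration(name): a dict with "intrinsics" (3x3 intrinsics, pixels), "world_from_camera" (4x4, takes a point from camera to world coordinates). Camera axes: x right, y up, looking along -z (the intrinsics and any distortion apply to the point x, -y, -z); pixel columns grow to the right and rows downward; lengths in mm; the calibration is good to about 2 mm. A picture is of the moment at which its call begins: read the wrist's pose just before it. calibration takes no time and is no camera call; for the wrist camera it gives the pose at the moment of the call.
- finish_job(): hands the job in, once; it reports no verdict.
The state is a dict: "time_s": time; "joints": joint angles; "dq": joint speeds; "tau": joint torques, N m; "eef_pos": TCP position; "ee_rot": TCP orientation; "force": force on the tool from outside, world axes, zero at the start; "wrist_torque": the same for the moment, N m; "grip_width": opening from 0.0 (shut) to 1.0 (fully open).
Only numpy, scipy, OpenCV 4.12 (cv2) and the standard library are available. Lean on these libraries where they do the work, as an engineer would, in place of code of your own. Each camera call takes 0.05 s, during which the arm holds its last target.

## Working session

There is one attempt and no reset: what is moved stays moved. The work goes in short steps, Python scripts to look and compute and a shell command to move; the robot and the scene stay as the last step left them, time stands still between calls to the robot, and variables do not carry over. Pictures are saved under pics/ and viewed, and the job is handed in when it is done.

```bash
ls; mkdir -p pics; python3 - <<'E'
from rig import *
import cv2, numpy as np
print(sense()); print(grasp_offset() if callable(grasp_offset) else grasp_offset)
for n in ("top","scene"):
    p,d=capture(n); cv2.imwrite(f"pics/{n}0.png",p[:,:,::-1]); np.savez(f"{n}0.npz",p=p,d=d)
    c=calibration(n); print(n,c)
E
```

```text
pics
{'time_s': 0.0, 'joints': array([ 8.83587476e-01,  3.13466199e-01,  1.49841172e+00, -5.90552177e-06,
        1.33103872e+00, -2.23381678e-01]), 'dq': array([-0.00016152,  0.00065349,  0.00073049, -0.00041551,  0.00045093,
        0.0001035 ]), 'tau': array([ 1.60817071e-04, -4.12271583e+01, -2.59741008e+01, -2.17589582e-04,
        4.08734384e-03, -2.65827322e-05]), 'eef_pos': array([234.70796466, 469.32666873, 230.73634798]), 'ee_rot': array([ 0.60109177, -0.37184802,  0.6019761 ,  0.37154072]), 'force': array([-0.02343018, -0.7124943 , -0.55636868]), 'wrist_torque': array([-0.01914283,  0.02558348, -0.02966196]), 'grip_width': 1.004012455029618}
18.700000000000003
top {'intrinsics': array([[503.26895245,   0.        , 323.67848599],
       [  0.        , 503.26895245, 196.23277893],
       [  0.        ,   0.        ,   1.        ]]), 'world_from_camera': array([[ 2.20434781e-02,  9.84204025e-01, -1.75660246e-01,
         3.96450558e+02],
       [-9.99712631e-01,  2.33551557e-02,  5.40301370e-03,
         5.20680632e+01],
       [ 9.42024022e-03,  1.75490666e-01,  9.84436024e-01,
         1.31162267e+03],
       [ 0.00000000e+00,  0.00000000e+00,  0.00000000e+00,
         1.00000000e+00]])}
scene {'intrinsics': array([[369.61812965,   0.        , 317.29705369],
       [  0.        , 369.61812965, 197.93993225],
       [  0.        ,   0.        ,   1.        ]]), 'world_from_camera': array([[ 7.55662434e-01,  2.78518090e-01, -5.92791666e-01,
         6.31994064e+01],
       [-6.54756894e-01,  3.43849836e-01, -6.73097839e-01,
        -5.62910854e+02],
       [ 1.63613925e-02,  8.96769181e-01,  4.42196043e-01,
         4.76391229e+02],
       [ 0.00000000e+00,  0.00000000e+00,  0.00000000e+00,
         1.00000000e+00]])}
```

View pics/top0.png

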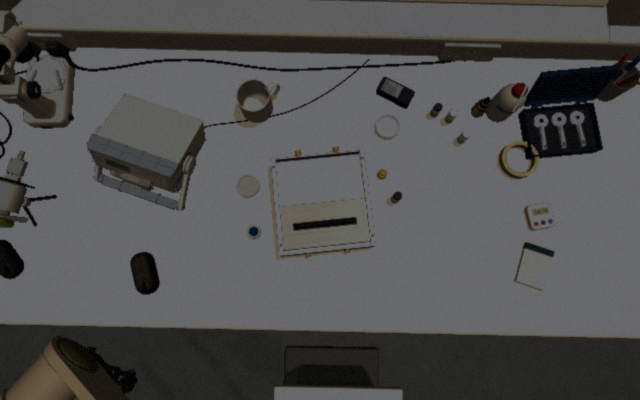

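View pics/scene0.png

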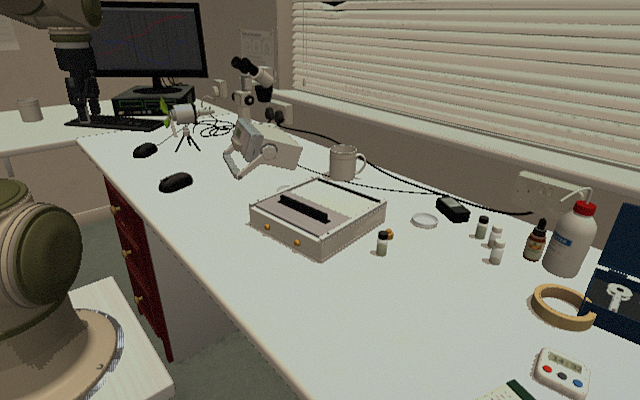

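The top view shows the box at about (322,203) with its black ridge at (325,224). The vial is at (396,198), the weight at (382,174), the filter ring at (253,232), and dishes at (248,186) and (387,127). Next I'll measure the ridge.

```bash
cat > h.py <<'E'
import numpy as np, cv2
from rig import *
from scipy.spatial.transform import Rotation as R
def ray(name_c,uv,z):
    K=name_c['intrinsics'];T=name_c['world_from_camera']
    uv=np.atleast_2d(uv).astype(float)
    d=np.c_[(uv[:,0]-K[0,2])/K[0,0],-(uv[:,1]-K[1,2])/K[1,1],-np.ones(len(uv))]@T[:3,:3].T
    o=T[:3,3]; return o+d*((z-o[2])/d[:,2])[:,None]
def dep(c,uv,d):
    K=c['intrinsics'];T=c['world_from_camera'];uv=np.atleast_2d(uv)
    D=d[uv[:,1],uv[:,0]]
    return np.c_[(uv[:,0]-K[0,2])/K[0,0]*D,-(uv[:,1]-K[1,2])/K[1,1]*D,-D]@T[:3,:3].T+T[:3,3]
def tool():
    s=sense();w,x,y,z=s['ee_rot'];return s['eef_pos'],R.from_quat([x,y,z,w]),s
E
python3 - <<'E'
from h import *
f=np.load('top0.npz');p,d=f['p'],f['d'];c=calibration('top')
g=p.max(2); m=np.zeros_like(g)
m[210:240,285:365]=(g[210:240,285:365]<45)
n,l,st,ce=cv2.connectedComponentsWithStats(m)
i=1+np.argmax(st[1:,4]);print(st[1:],ce[1:])
cnt=np.argwhere(l==i)[:,::-1]
w=ray(c,cnt,78)
print('depth z',np.median(dep(c,cnt,d)[:,2]))
r=cv2.minAreaRect(w[:,:2].astype(np.float32));print(r,w.mean(0))
v=np.linalg.svd(w[:,:2]-w[:,:2].mean(0))[2][0];print('axis yaw',np.arctan2(-v[0],v[1]))
# white box extents via depth
P=dep(c,np.argwhere(d>0)[:,::-1],d)
k=(P[:,2]>40)&(P[:,2]<70)&(abs(P[:,0]-w[:,0].mean()-50)<200)&(abs(P[:,1]-w[:,1].mean())<150)
rr=cv2.minAreaRect(P[k][:,:2].astype(np.float32));print(rr)
K=cv2.resize(p[110:290,220:430],None,fx=3.7,fy=3.3);cv2.imwrite('pics/crop.png',cv2.convertScaleAbs(K[:,:,::-1],alpha=1.6))
for nm,u,h in(('vial',(396,198),56),('weight',(382,174),22),('ring',(253,232),12),('d1',(248,186),14),('d2',(387,127),14)):print(nm,ray(c,u,h)[0].round())
E
```

```text
[[293 218  64  12 399]] [[324.1754386  223.30075188]]
depth z 75.1338766764652
((548.97216796875, 41.75785827636719), (16.28059959411621, 155.3536834716797), 7.084152698516846) [548.81737703  42.53441152  78.        ]
axis yaw -3.016006585129864
((608.4407958984375, 49.406211853027344), (252.2767791748047, 240.36593627929688), 7.2934465408325195)
vial [ 620. -138.   56.]
weight [ 690. -107.   22.]
ring [530. 226.  12.]
d1 [651. 244.  14.]
d2 [ 821. -121.   14.]
```

View pics/crop.png

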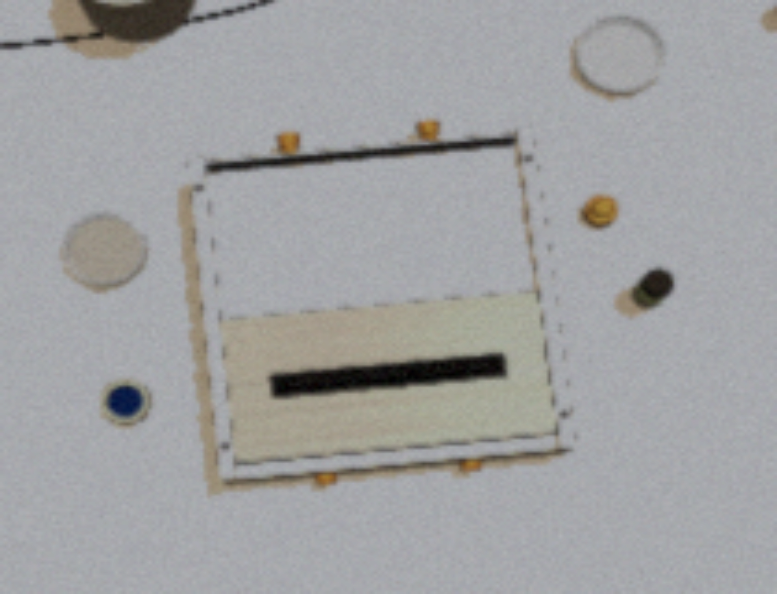

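```bash
cat >> h.py <<'E'
YAW=0.126; C=np.array([608.,49.5])
bx=np.array([np.cos(YAW),np.sin(YAW),0]);by=np.array([-np.sin(YAW),np.cos(YAW),0])
def B(x,y,z): return np.r_[C,0]+bx*x+by*y+np.array([0,0,z])
def box(p):
    q=np.asarray(p)-np.r_[C,0]; return np.array([q@bx,q@by,q[2]])
def plan(*pts,jaw=None):
    p,Rt,s=tool()
    for q in pts: print('lin',(Rt.inv().apply(B(*q)-p)/300).round(3), 'world',B(*q).round())
    if jaw is not None:
        xd=np.array([0,0,-1.]);zd=jaw;T=R.from_matrix(np.c_[xd,np.cross(zd,xd),zd])
        print('rot',((Rt.inv()*T).as_rotvec()/0.5).round(3))
E
python3 - <<'E'
from h import *
p,Rt,s=tool();print(Rt.as_matrix().round(3), box(p))
for n,j in(('x',bx),('-x',-bx),('y',by),('-y',-by)):
    print(n);plan(jaw=j)
plan((-100,0,200),(-100,0,68),(-75,0,66),(45,0,66))
E
```

```text
[[-0.001 -0.894  0.447]
 [-0.001  0.447  0.894]
 [-1.     0.    -0.001]] [-317.55518301  463.43358988  230.81037761]
x
rot [ 1.962e+00 -2.000e-03  1.000e-03]
-x
rot [-4.321e+00 -1.000e-03 -3.000e-03]
y
rot [-1.18e+00 -2.00e-03 -1.00e-03]
-y
rot [ 5.104e+00 -2.000e-03  3.000e-03]
lin [ 0.103 -1.462 -0.88 ] world [509.  37. 200.]
lin [ 0.543 -1.462 -0.88 ] world [509.  37.  68.]
lin [ 0.55  -1.531 -0.833] world [534.  40.  66.]
lin [ 0.55  -1.864 -0.611] world [653.  55.  66.]
```

```bash
python3 -m jog '[{"linear":[0.1,-0.75,-0.45],"rotation":[-0.6,0,0],"grip":0},{"linear":[0.1,-0.75,-0.45],"rotation":[-0.6,0,0],"grip":0},{"linear":[0.1,-0.75,-0.45],"rotation":[-0.6,0,0],"grip":0},{"linear":[0.1,-0.75,-0.45],"rotation":[-0.6,0,0],"grip":0},{"linear":[0.1,-0.75,-0.45],"rotation":[-0.6,0,0],"grip":0},{"linear":[0.1,-0.75,-0.45],"rotation":[-0.6,0,0],"grip":0},{"linear":[0.1,-0.75,-0.45],"rotation":[-0.6,0,0],"grip":0},{"linear":[0.1,-0.75,-0.45],"rotation":[-0.6,0,0],"grip":0},{"linear":[0.1,-0.75,-0.45],"rotation":[-0.6,0,0],"grip":0},{"linear":[0.1,-0.75,-0.45],"rotation":[-0.6,0,0],"grip":0}]' 40
python3 - <<'E'
from h import *
plan((-100,0,200),(-105,0,100),jaw=by)
E
```

```text
time_s: 0.93
eef_pos: [375.2, 248.3, 200.9]
ee_rot: [0.539, -0.457, 0.54, 0.457]
force: [-0.4, 0.6, 0.7]
grip_width: 0.004
lin [ 0.003 -0.554 -0.623] world [509.  37. 200.]
lin [ 0.336 -0.538 -0.627] world [504.  36. 100.]
rot [-0.58  -0.001 -0.002]
```

```bash
python3 -m jog '[{"linear":[0,-0.54,-0.627],"rotation":[-0.58,0,0],"grip":0},{"linear":[0,-0.54,-0.627],"rotation":[-0.58,0,0],"grip":0},{"linear":[0,-0.54,-0.627],"rotation":[-0.58,0,0],"grip":0},{"linear":[0,-0.54,-0.627],"rotation":[-0.58,0,0],"grip":0},{"linear":[0,-0.54,-0.627],"rotation":[-0.58,0,0],"grip":0},{"linear":[0,-0.54,-0.627],"rotation":[-0.58,0,0],"grip":0},{"linear":[0,-0.54,-0.627],"rotation":[-0.58,0,0],"grip":0},{"linear":[0.2,-0.54,-0.627],"rotation":[-0.58,0,0],"grip":0},{"linear":[0.336,-0.54,-0.627],"rotation":[-0.58,0,0],"grip":0},{"linear":[0.336,-0.54,-0.627],"rotation":[-0.58,0,0],"grip":0},{"linear":[0.336,-0.54,-0.627],"rotation":[-0.58,0,0],"grip":0},{"linear":[0.336,-0.54,-0.627],"rotation":[-0.58,0,0],"grip":0}]'
python3 - <<'E'
from h import *
p,Rt,s=tool();print(box(p),Rt.as_matrix().round(3));plan((-105,0,67),(-85,0,67),(45,0,67),jaw=by)
for n in('scene','wrist'):
    p,d=capture(n);cv2.imwrite(f'pics/{n}1.png',p[:,:,::-1])
E
```

```text
time_s: 1.93
eef_pos: [504.3, 37.4, 100.3]
ee_rot: [0.466, -0.531, 0.468, 0.531]
force: [1.4, 0.4, 0.7]
grip_width: -0.0
[-104.4400837     1.06235473  100.3045195 ] [[-0.002 -0.992 -0.128]
 [-0.    -0.128  0.992]
 [-1.     0.002 -0.   ]]
lin [ 0.111  0.002 -0.004] world [504.  36.  67.]
lin [ 0.111 -0.065 -0.004] world [524.  39.  67.]
lin [ 0.11  -0.498 -0.004] world [653.  55.  67.]
rot [ 0.004 -0.001 -0.004]
```

View pics/scene1.png

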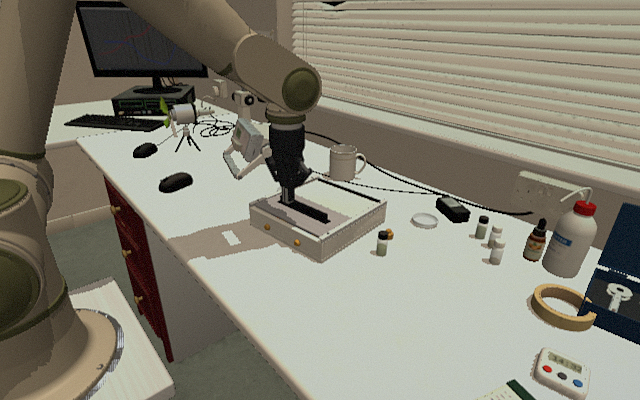

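View pics/wrist1.png

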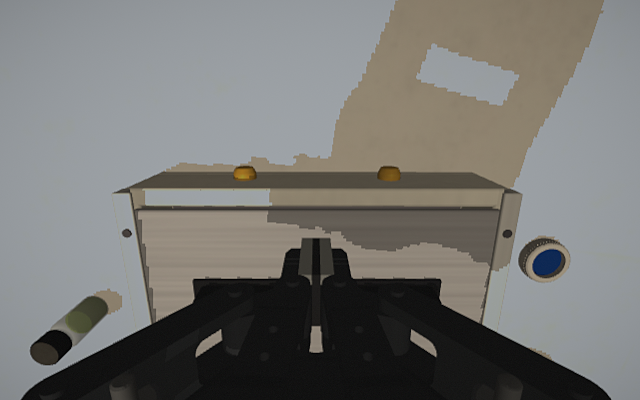

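Scene and wrist views both show the closed fingers in front of the ridge, above the cover. Now I'll lower and push.

```bash
python3 -m jog '[{"linear":[0.06,0,0],"rotation":[0,0,0],"grip":0},{"linear":[0.112,0,0],"rotation":[0,0,0],"grip":0},{"linear":[0.112,0,0],"rotation":[0,0,0],"grip":0},{"linear":[0.112,-0.03,0],"rotation":[0,0,0],"grip":0},{"linear":[0.112,-0.06,0],"rotation":[0,0,0],"grip":0},{"linear":[0.112,-0.09,0],"rotation":[0,0,0],"grip":0},{"linear":[0.112,-0.12,0],"rotation":[0,0,0],"grip":0},{"linear":[0.112,-0.15,0],"rotation":[0,0,0],"grip":0},{"linear":[0.112,-0.18,0],"rotation":[0,0,0],"grip":0},{"linear":[0.112,-0.21,0],"rotation":[0,0,0],"grip":0},{"linear":[0.112,-0.24,0],"rotation":[0,0,0],"grip":0},{"linear":[0.112,-0.27,0],"rotation":[0,0,0],"grip":0},{"linear":[0.112,-0.30,0],"rotation":[0,0,0],"grip":0},{"linear":[0.112,-0.33,0],"rotation":[0,0,0],"grip":0},{"linear":[0.112,-0.36,0],"rotation":[0,0,0],"grip":0},{"linear":[0.112,-0.38,0],"rotation":[0,0,0],"grip":0},{"linear":[0.112,-0.38,0],"rotation":[0,0,0],"grip":0}]'
python3 - <<'E'
from h import *
p,Rt,s=tool();print(box(p),s['force'])
for n in('scene','top'):
    p,d=capture(n);cv2.imwrite(f'pics/{n}2.png',p[:,:,::-1])
E
```

```text
time_s: 3.45
eef_pos: [619.7, 51.6, 70.1]
ee_rot: [-0.468, 0.532, -0.466, -0.529]
force: [-0.3, -0.5, 0.4]
grip_width: 0.003
[11.89864747  0.58979966 70.10204821] [-0.28436511 -0.51432259  0.41508561]
```

View pics/scene2.png

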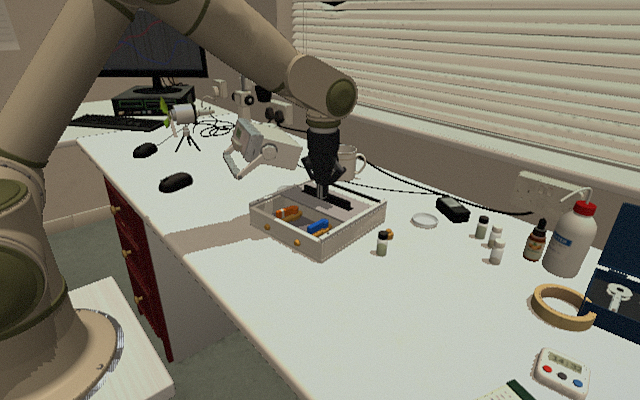

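View pics/top2.png

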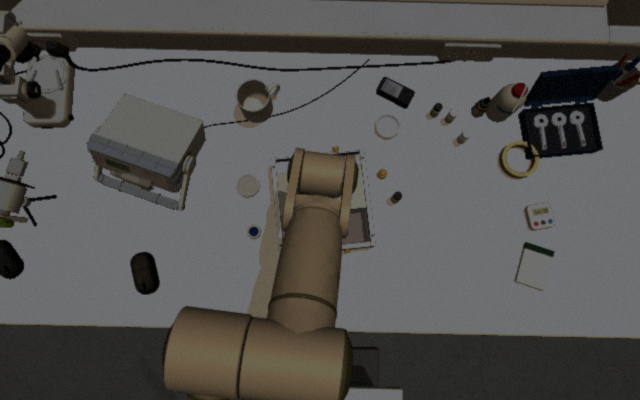

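The orange handle is on the left of the well and blue on the right. The cover isn't at its stop yet, so I keep pushing.

```bash
python3 -m jog '[{"linear":[0.01,-0.015,0],"rotation":[0,0,0],"grip":0},{"linear":[0.01,-0.03,0],"rotation":[0,0,0],"grip":0},{"linear":[0.01,-0.04,0],"rotation":[0,0,0],"grip":0},{"linear":[0.01,-0.048,0],"rotation":[0,0,0],"grip":0},{"linear":[0.01,-0.048,0],"rotation":[0,0,0],"grip":0},{"linear":[0.01,-0.048,0],"rotation":[0,0,0],"grip":0}]'
python3 - <<'E'
from h import *
p,Rt,s=tool();print(box(p),s['force'])
E
```

```text
time_s: 4.05
eef_pos: [633.4, 53.3, 66.4]
ee_rot: [-0.468, 0.532, -0.466, -0.529]
force: [0.7, -0.2, -1.5]
grip_width: -0.002
[25.64929483  0.62228197 66.40952342] [ 0.70073754 -0.22096448 -1.54842068]
```

```bash
for i in 1 2 ; do :; done; python3 -m jog '[{"linear":[0,-0.01,0],"rotation":[0,0,0],"grip":0},{"linear":[0,-0.015,0],"rotation":[0,0,0],"grip":0},{"linear":[0,-0.015,0],"rotation":[0,0,0],"grip":0}]'
python3 - <<'E'
from h import *
p,Rt,s=tool();print(box(p),s['force'])
E
```

```text
time_s: 4.3
eef_pos: [634.5, 53.5, 66.3]
ee_rot: [0.465, -0.53, 0.469, 0.532]
force: [-21.5, -3.5, 14.1]
grip_width: -0.001
[26.79377357  0.68214876 66.29142453] [-21.49591756  -3.49871761  14.05895582]
```

26.8 mm with 21 N of resistance matches the expected stop (26). Back off, rise, and move over the well.

```bash
python3 -m jog '[{"linear":[0,0.03,0],"rotation":[0,0,0],"grip":0},{"linear":[-0.1,0.05,0],"rotation":[0,0,0],"grip":0},{"linear":[-0.17,0.15,0],"rotation":[0,0,0],"grip":0},{"linear":[-0.17,0.25,0],"rotation":[0,0,0],"grip":0},{"linear":[-0.17,0.336,0.015],"rotation":[0,0,0],"grip":0},{"linear":[-0.17,0.336,0.015],"rotation":[0,0,0],"grip":0},{"linear":[-0.17,0.336,0.015],"rotation":[0,0,0],"grip":0}]'
python3 - <<'E'
from h import *
p,Rt,s=tool();print(box(p),s['force']);plan((-74,5,34),(-74,0,34))
for n in('scene','wrist'):
    c=calibration(n);p,d=capture(n);cv2.imwrite(f'pics/{n}3.png',p[:,:,::-1]);np.savez(f'{n}3.npz',p=p,d=d,**c)
p=cv2.imread('pics/scene3.png')[160:280,230:410];cv2.imwrite('pics/s3c.png',cv2.resize(p,None,fx=4,fy=4))
E
```

```text
time_s: 4.88
eef_pos: [534.0, 45.2, 118.5]
ee_rot: [0.465, -0.53, 0.469, 0.532]
force: [0.9, -0.1, -0.3]
grip_width: 0.001
[-73.93937247   5.04809299 118.46572888] [ 0.90906084 -0.06955791 -0.29883801]
lin [ 0.282 -0.001  0.   ] world [534.  45.  34.]
lin [ 0.282 -0.001 -0.016] world [535.  40.  34.]
```

View pics/s3c.png

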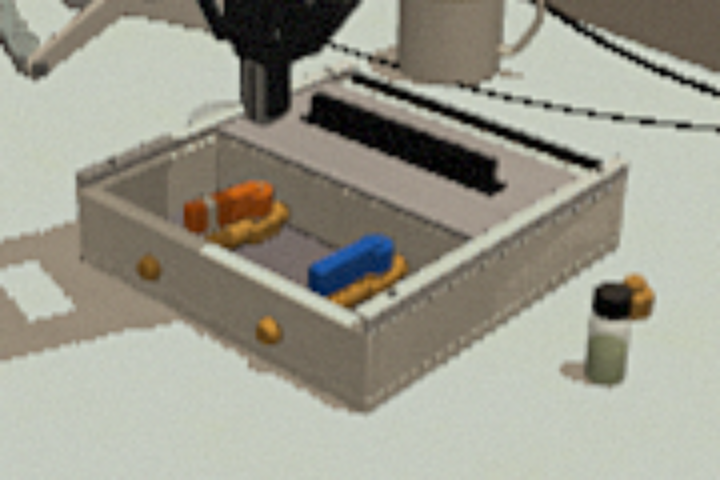

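View pics/wrist3.png

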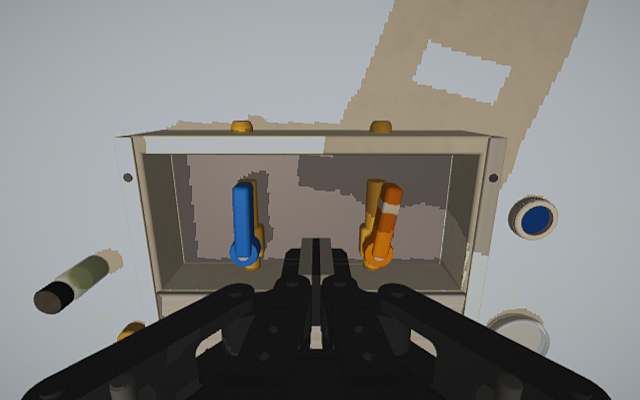

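The cover is back at its stop. Orange, with the white band, is on the box's left (wrist ~(382,225)), and blue is at (243,220), open. I'll check lever positions by ray casting.

```bash
python3 - <<'E'
from h import *
for n in('wrist','scene'):
    f=np.load(n+'3.npz');hsv=cv2.cvtColor(f['p'],cv2.COLOR_RGB2HSV)
    for nm,lo,hi in(('orange',(5,200,120),(14,255,255)),('blue',(100,150,60),(125,255,255))):
        m=cv2.inRange(hsv,lo,hi)
        if n=='scene': q=np.zeros_like(m);q[195:245,260:340]=m[195:245,260:340];m=q
        else: m[:, 440:]=0;m[:150]=0
        k,l,st,ce=cv2.connectedComponentsWithStats(m)
        for i in range(1,k):
            if st[i,4]<15: continue
            uv=np.argwhere(l==i)[:,::-1]; w=np.array([box(a) for a in ray(f,uv,48)])
            print(n,nm,st[i],w[:,:2].mean(0).round(1),'x',w[:,0].min().round(),w[:,0].max().round(),'y',w[:,1].min().round(),w[:,1].max().round())
E
```

```text
wrist orange [385 188  17  17 224] [-83.7  57.2] x -89.0 -78.0 y 52.0 62.0
wrist orange [372 214  25  44 376] [-59.2  53.2] x -71.0 -38.0 y 45.0 60.0
wrist blue [ 230  182   30   85 1550] [-60.6 -47.4] x -93.0 -30.0 y -58.0 -36.0
scene orange [284 206  14   8  45] [-54.2  44.9] x -76.0 -37.0 y 32.0 56.0
scene blue [307 219  21  15 173] [-72.  -59.2] x -107.0 -37.0 y -76.0 -45.0
```

```bash
python3 -m jog '[{"linear":[0.12,0,0],"rotation":[0,0,0],"grip":0},{"linear":[0.22,0,0],"rotation":[0,0,0],"grip":0},{"linear":[0.282,0,0],"rotation":[0,0,0],"grip":0},{"linear":[0.282,0,0],"rotation":[0,0,0],"grip":0},{"linear":[0.282,0,0],"rotation":[0,0,0],"grip":0}]'
python3 - <<'E'
from h import *
p,Rt,s=tool();print(box(p),s['force']);plan((-76,25,34),(-77,35,34),(-79,47,34),(-79,58,34),(-76,66,34),(-69.5,72,34),(-62,77,34),(-55,80,34))
E
```

```text
time_s: 5.4
eef_pos: [535.3, 44.9, 33.3]
ee_rot: [0.465, -0.53, 0.469, 0.532]
force: [0.0, 0.1, 1.2]
grip_width: 0.001
[-72.65909019   4.51731235  33.27360843] [0.04535503 0.1160059  1.23060006]
lin [-0.002  0.011  0.068] world [529.  65.  34.]
lin [-0.002  0.014  0.102] world [527.  75.  34.]
lin [-0.003  0.021  0.142] world [524.  86.  34.]
lin [-0.003  0.021  0.178] world [522.  97.  34.]
lin [-0.003  0.011  0.205] world [524. 105.  34.]
lin [-0.003 -0.011  0.225] world [530. 112.  34.]
lin [-0.003 -0.036  0.242] world [537. 118.  34.]
lin [-0.003 -0.059  0.251] world [543. 122.  34.]
```

```bash
python3 -m jog '[{"linear":[-0.002,0.006,0.035],"rotation":[0,0,0],"grip":0},{"linear":[-0.002,0.011,0.068],"rotation":[0,0,0],"grip":0},{"linear":[-0.002,0.013,0.085],"rotation":[0,0,0],"grip":0},{"linear":[-0.002,0.014,0.102],"rotation":[0,0,0],"grip":0},{"linear":[-0.002,0.018,0.122],"rotation":[0,0,0],"grip":0},{"linear":[-0.002,0.021,0.142],"rotation":[0,0,0],"grip":0},{"linear":[-0.002,0.021,0.16],"rotation":[0,0,0],"grip":0},{"linear":[-0.002,0.021,0.178],"rotation":[0,0,0],"grip":0},{"linear":[-0.002,0.021,0.178],"rotation":[0,0,0],"grip":0},{"linear":[-0.002,0.021,0.178],"rotation":[0,0,0],"grip":0}]'
python3 - <<'E'
from h import *
p,Rt,s=tool();print(box(p),s['force']);plan((-76,66,34),(-69.5,72,34),(-62,77,34),(-55,80,34))
for n in('scene','wrist'):
    p,d=capture(n);cv2.imwrite(f'pics/{n}4.png',p[:,:,::-1])
p=cv2.imread('pics/scene4.png')[160:280,230:410];cv2.imwrite('pics/s4c.png',cv2.resize(p,None,fx=4,fy=4))
E
```

```text
time_s: 6.23
eef_pos: [522.0, 97.4, 33.7]
ee_rot: [0.465, -0.53, 0.469, 0.532]
force: [0.6, 1.6, 0.1]
grip_width: 0.004
[-79.24852924  58.35721571  33.73078761] [0.57538583 1.63236785 0.08060569]
lin [-0.001 -0.011  0.025] world [524. 105.  34.]
lin [-0.001 -0.033  0.045] world [530. 112.  34.]
lin [-0.001 -0.058  0.062] world [537. 118.  34.]
lin [-0.001 -0.081  0.072] world [543. 122.  34.]
```

View pics/s4c.png

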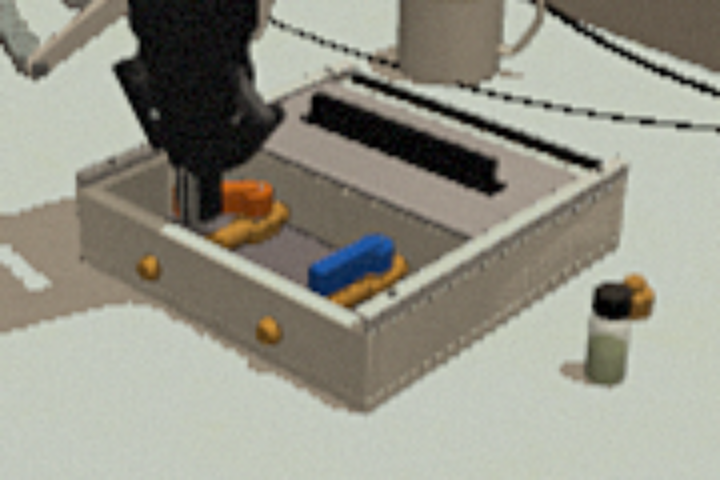

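View pics/wrist4.png

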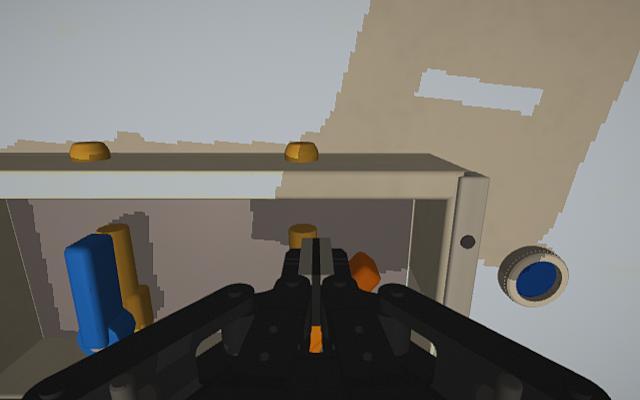

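The orange lever is turned about halfway with the fingers on its trailing side, and blue hasn't moved. Continuing the arc.

```bash
python3 -m jog '[{"linear":[0,-0.005,0.012],"rotation":[0,0,0],"grip":0},{"linear":[0,-0.011,0.025],"rotation":[0,0,0],"grip":0},{"linear":[0,-0.022,0.036],"rotation":[0,0,0],"grip":0},{"linear":[0,-0.033,0.045],"rotation":[0,0,0],"grip":0},{"linear":[0,-0.045,0.054],"rotation":[0,0,0],"grip":0},{"linear":[0,-0.058,0.062],"rotation":[0,0,0],"grip":0},{"linear":[0,-0.07,0.067],"rotation":[0,0,0],"grip":0},{"linear":[0,-0.08,0.07],"rotation":[0,0,0],"grip":0},{"linear":[0,-0.083,0.07],"rotation":[0,0,0],"grip":0},{"linear":[0,-0.083,0.07],"rotation":[0,0,0],"grip":0},{"linear":[0,-0.083,0.07],"rotation":[0,0,0],"grip":0}]'
python3 - <<'E'
from h import *
p,Rt,s=tool();print(box(p),s['force'])
E
```

```text
time_s: 7.25
eef_pos: [544.0, 121.4, 33.5]
ee_rot: [0.465, -0.53, 0.469, 0.532]
force: [-2.9, 1.0, 0.2]
grip_width: -0.001
[-54.43501721  79.34406926  33.45971817] [-2.94489767  1.00692179  0.1583554 ]
```

```bash
python3 -m jog '[{"linear":[0,-0.007,0],"rotation":[0,0,0],"grip":0},{"linear":[0,-0.014,0],"rotation":[0,0,0],"grip":0},{"linear":[0,-0.014,0],"rotation":[0,0,0],"grip":0},{"linear":[0,-0.014,0],"rotation":[0,0,0],"grip":0}]'
python3 - <<'E'
from h import *
p,Rt,s=tool();print(box(p),s['force'])
E
```

```text
time_s: 7.58
eef_pos: [544.5, 121.7, 33.1]
ee_rot: [0.463, -0.527, 0.471, 0.535]
force: [-22.4, -4.8, 13.5]
grip_width: 0.006
[-53.95747971  79.59356783  33.08540733] [-22.35193778  -4.82498788  13.54306484]
```

Firm stop (22 N). Back off, rise, and retreat.

```bash
python3 -m jog '[{"linear":[0,0.03,-0.01],"rotation":[0,0,0],"grip":0},{"linear":[0,0.05,-0.02],"rotation":[0,0,0],"grip":0},{"linear":[0,0.05,-0.02],"rotation":[0,0,0],"grip":0},{"linear":[-0.1,0.05,-0.02],"rotation":[0,0,0],"grip":0},{"linear":[-0.2,0.05,-0.02],"rotation":[0,0,0],"grip":0},{"linear":[-0.35,0.05,-0.02],"rotation":[0,0,0],"grip":0},{"linear":[-0.5,0.05,-0.02],"rotation":[0,0,0],"grip":0},{"linear":[-0.6,0.2,0.2],"rotation":[0,0,0],"grip":0},{"linear":[-0.6,0.4,0.6],"rotation":[0,0,0],"grip":0},{"linear":[-0.6,0.4,0.95],"rotation":[0,0,0],"grip":0},{"linear":[-0.6,0.4,0.95],"rotation":[0,0,0],"grip":0},{"linear":[-0.6,0.4,0.95],"rotation":[0,0,0],"grip":0},{"linear":[-0.6,0.4,0.95],"rotation":[0,0,0],"grip":0},{"linear":[-0.6,0.4,0.95],"rotation":[0,0,0],"grip":0},{"linear":[-0.6,0.4,0.95],"rotation":[0,0,0],"grip":0},{"linear":[-0.6,0.4,0.95],"rotation":[0,0,0],"grip":0},{"linear":[-0.6,0.4,0.95],"rotation":[0,0,0],"grip":0},{"linear":[-0.6,0.4,0.95],"rotation":[0,0,0],"grip":0}]'
python3 - <<'E'
from h import *
s=sense();print(s['force'],abs(s['dq']).max())
for n in('scene','top'):
    c=calibration(n);p,d=capture(n);np.savez(f'{n}5.npz',p=p,d=d,**c);cv2.imwrite(f'pics/{n}5.png',p[:,:,::-1])
p=cv2.imread('pics/scene5.png')[160:280,230:410];a=cv2.resize(p,(700,300))
q=cv2.imread('pics/top5.png')[110:270,230:420];q=cv2.convertScaleAbs(cv2.resize(q,(356,300)),alpha=1.8)
cv2.imwrite('pics/a5.png',cv2.resize(np.vstack([a[:, :],np.pad(q,((0,0),(0,344),(0,0)))]),(700,600)))
f=np.load('top5.npz');hsv=cv2.cvtColor(f['p'],cv2.COLOR_RGB2HSV)
for nm,lo,hi in(('orange',(3,190,50),(14,255,255)),('blue',(100,150,40),(125,255,255))):
    m=cv2.inRange(hsv,lo,hi);q=np.zeros_like(m);q[190:255,275:372]=m[190:255,275:372];uv=np.argwhere(q)[:,::-1]
    if len(uv):
        w=np.array([box(a) for a in ray(f,uv,48)]);print(nm,len(uv),w.min(0).round(),w.max(0).round())
g=f['p'].max(2);z=np.zeros_like(g);z[170:215,290:360]=g[170:215,290:360]<45
k,l,st,ce=cv2.connectedComponentsWithStats(z);i=1+np.argmax(st[1:,4]);print('ridge',st[i],box(ray(f,ce[i],78)[0]))
E
```

```text
time_s: 9.08
eef_pos: [392.4, 389.0, 215.0]
ee_rot: [0.463, -0.527, 0.471, 0.535]
force: [0.4, 0.3, 0.7]
grip_width: -0.005
[0.41177298 0.26663565 0.71059981] 0.018791088064579967
orange 79 [-50.  42.  48.] [-29.  98.  48.]
blue 104 [-89. -58.  48.] [-32. -40.  48.]
ridge [290 179  62  12 397] [38.73603344 -0.27825898 78.        ]
```

View pics/a5.png

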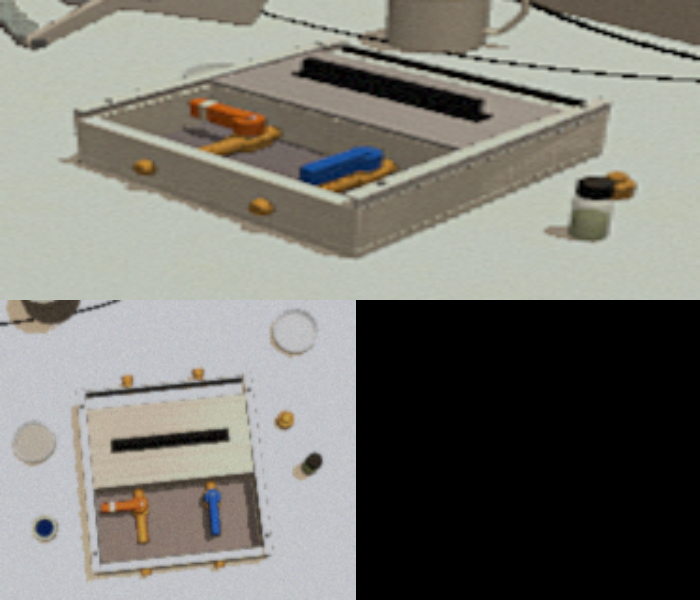

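View pics/top5.png

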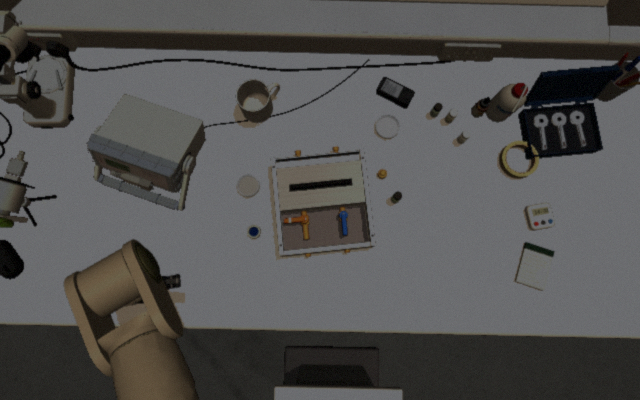

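```bash
python3 - <<'E'
from h import *
f=np.load('top5.npz');h=cv2.cvtColor(f['p'],cv2.COLOR_RGB2HSV)
for nm,lo,hi in(('orange',(3,190,50),(14,255,255)),('blue',(100,150,40),(125,255,255))):
    m=cv2.inRange(h,lo,hi);q=np.zeros_like(m);q[190:255,275:372]=m[190:255,275:372];uv=np.argwhere(q)[:,::-1]
    w=np.array([box(a)[:2] for a in ray(f,uv,48)])
    if nm=='orange': w=w[w[:,0]>-47]
    v=np.linalg.svd(w-w.mean(0))[2][0];v*=np.sign(-v[0]+v[1]); print(nm,w.mean(0),'angle',np.arctan2(v[1],-v[0]))
# far end of orange lever: row midpoint near tip
s=np.load('top0.npz')['p'].astype(int)
df=abs(s-f['p'].astype(int)).max(2)
for n,(u,v_) in dict(vial=(396,198),weight=(382,174),ring=(253,232),d1=(248,186),d2=(387,127)).items(): print(n,np.percentile(df[v_-8:v_+9,u-8:u+9],95))
E
```

```text
orange [-38.27855869  66.41990514] angle 1.5396114245213925
blue [-58.56821292 -49.36111215] angle 0.020906218291647623
vial 8.0
weight 9.0
ring 8.599999999999966
d1 8.0
d2 9.0
```

Orange measures 1.54 rad and blue 0.02 rad. The bystander patches differ only by image noise, so I'm handing in.

```bash
python3 -c "
from rig import *
print(finish_job())"
```

```text
the job is handed in; nothing more can be done
None
```

The purge gas is turned off: the cover is back at its stop and the orange handle is shut. I only pushed, with the fingers closed. The job was handed in after about 9 s; `finish_job` reports no verdict.

What the last checks showed:
- **Cover:** it met its stop with about 21 N of resistance. The top camera puts the ridge at box x = 39 mm, against 42 mm expected. I take the 3 mm gap to be measurement bias, because the firm stop and the pictures both show the cover fully back.
- **Orange handle:** it met its stop with about 22 N. The camera measured 1.54 rad, against 1.571 rad for fully shut.
- **Blue handle:** still open, at about 0.02 rad.
- **Small things:** unmoved; before and after pictures of each differ only by image noise.
- **Arm:** clear of everything, with under 1 N on the tool and nearly still (0.02 rad/s).

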